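Hook and snap the filter cassette into the extraction unit

ROBOT

A 6-joint arm with a two-finger parallel gripper is mounted at the origin on a cart in front of the work surface, level with it; the furniture and walls round the work are solid. World frame = base frame: x ahead of the robot, y to its left, z up, the work surface at z = 0. Lengths are in m, angles in rad, forces in N, time in s.
With the tool pointing down it reaches from about 0.3 to 0.875 m from the base axis. Payload 6.4 kg.
Tool frame: the origin (TCP) lies midway between the tips of the shut fingers; the grasp point (between the pads) lies 19 mm behind it; z points along the fingers, y is the line along which they close (so a half turn about z gives the same grasp; the last joint's range is limited). The gripper opens to 85 mm and grips with 20 to 120 N. Pads are 22 mm wide; open, the fingers measure 114 mm over their backs; the gripper's body (76 mm by 85 mm) begins 54 mm behind the grasp point. The pads swing forward as they close: fully open they stand 13 mm farther back than shut.
Start: joints at [-1.546, 0.181, 1.607, -0, 1.354, -0.206], TCP at [0.132, -0.56, 0.231] pointing down, gripper open.
Joint ranges: [-2.99, 2.99], [-0.89, 2.07], [0.3, 2.58], [-1.14, 4.28], [0, 2.63], [-3.12, 3.12]. Speed limits (rad/s): [2.57, 2.57, 3.01, 3.14, 3.14, 3.14].

INTERFACE

Orientations are given as a unit quaternion [w, x, y, z].
In Python, from bench import sensors, vision, ctrl gives the robot as it stands.
- The arm moves only by the tool carry_out, never from a script. Its argument "deltas" is text: rows parted by semicolons, each of 7 numbers parted by spaces: the shift along the tool's x, y, z in mm, then the turn, a rotation vector about the tool's x, y, z in rad, then the closure, from 0 (fully open) to 1 (shut). In form: tx ty tz ax ay az claw; .... A call has 1 to 12 rows; each row is the pose to reach, as a shift and turn from the pose commanded when the call began, along the tool's axes at that moment; what a row does not reach only later rows make up. A row lasts 1/8 s, in which the tool goes at most 62.5 mm and 10.7 degrees, less where a joint would pass 70% of its speed; a pose out of reach is approached as far as the arm can. A call with a gripper value outside its range is refused whole. The fingers move at their own pace and stop on an object; the grip force is fixed at half the most. Time passes only in rows, so rows that repeat a pose let the fingers close. It gives the time, the measured TCP pose, the force, the opening and the grip force at its end, in the units of the state.
- sensors.get_obs(): the state, without advancing time (a new reading comes with each control period).
- vision.camera(name): name is "side" or "top"; returns the picture (480x640x3 uint8, blue, green, red); there is no depth.
- vision.camera_model(name): a dict with "K" (3x3 intrinsics, pixels), "extrinsics" (4x4, takes a point from world to camera coordinates). Camera axes: x right, y down, z forward; pixel columns grow to the right and rows downward; lengths in m; the calibration is good to about 2 mm. A picture is of the moment at which its call begins. camera_model takes no time and is no camera call.
- ctrl.hand_in(): hands the job in; it is judged then, once.
The state is a dict: "time_s": time; "q": joint angles; "dq": joint speeds; "joint_efforts": joint torques, N m; "eef_pos": TCP position; "eef_rot": TCP orientation; "wrist_force": force on the tool from outside, world axes, zero at the start; "torque": the same for the moment, N m; "opening": opening from 0.0 (shut) to 1.0 (fully open); "grasp_force": force on a finger pad.
Only numpy, scipy, OpenCV 4.12 (cv2) and the standard library are available. Lean on these libraries where they do the work, as an engineer would, in place of code of your own. Each camera call takes 0.05 s, during which the arm holds its last target. There are 200 camera calls.

TASK

The filter cassette of the small fume extraction unit has been left lying loosely and askew on top of its housing. Fit it properly: get its lip under the ledge of the housing with the cassette tilted, then swing the other end down and press until the spring catch snaps over it and the cassette lies fully home. Leave the other things on the bench where they are.

Things in the scene. Friction and masses are not known exactly. Their poses are not given: they have to be found in the camera images.
- filter_housing: Grey sheet-metal fume extraction unit, low box 180 x 142 mm, 55 high, fixed. Origin: centre of underside; x along its length to the LEDGE end (roughly the robot's left), -x to the CATCH end, z up. All sizes in mm. Rim at z 55. Open well: x -80 to 80, y -62 to 62, side walls with 5 mm lead-in chamfers; front wall x -90 to -80, top z 55. An air spigot sticks out 24 low on the +x end.
- seat (a point): Centre of the well's flat floor, on which the cassette seats: 22 mm below the rim, at (0, 0, 33) of the housing. When the cassette is fully home its origin is here, axes alike, with 2 mm play lengthwise and 4 mm sideways.
- ledge_edge (a point): Middle of the lower inner edge of the ledge, housing (66.5, 0, 44) mm. The ledge bridges the well's whole width from x 66.5 to the rear wall at x 80; underside z 44 (11 above the floor), top at the rim, z 55.
- filter_cassette: Loose black filter cassette, 0.4 kg, 22 mm thick frame with pale pleated windows on top. Origin: middle of underside; x to the lip end, z up. 116 wide; body x -78 to 61; its front 12 mm (x -78 to -66) are a step 9 high, for the catch. Free top face (z 22) for pressing at x -66 to -6. At the start it lies flat on the rim, turned 0.3 to 0.7 rad anticlockwise from its home direction, lip on top.
- handle (a point): Middle of the top of the bridge handle across the cassette at its x = 0: bar 12 mm wide (x), 76 long (y), 9 high, on two posts; top 20 mm above the frame's top face (z 42 of the cassette).
- lip_tip (a point): Middle of the end of the hooking lip, on the underside, x +78 mm of the cassette: steel tongue 17 long, 80 wide, 5 thick, flush with the underside. Drawn back to housing x below 66 and let go, with the cassette about straight, it falls on the floor: the cassette then lies tilted 0.14 rad, front on the front wall. Pushed to the ledge from there it goes under, and the front slips off the wall.
- front_edge (a point): Middle of the cassette's front lower edge, at the end away from the lip (x -78 mm of the cassette, on the underside). With the lip hooked it comes to rest on the bevelled nose of the catch; pressed down, it passes the nose. Until the lip is down in the well, keep it on top of the front wall (housing x below -82), or it falls in first with the lip still on top of the ledge.
- catch (a joint): Spring catch in the middle of the front wall, m: 0 = nose out (rest: free, or snapped over the step), to 0.009 = pushed back into the wall. Polished bevelled nose 38 mm wide, 9 mm into the well, z 44 to 54.7 of the housing. It yields when the cassette's front is pressed down with about 8 to 10 N and springs back by itself (5.4 N preload, 300 N/m).
- steel_dish: Bystander: small round steel dish with pins, 67 mm across, 24 high, left of the unit. Origin: centre of its underside.
- v_block: Bystander: ground steel V block 45 x 50 x 34 mm, left of the unit. Origin: centre of its underside.
- screwdriver: Bystander: screwdriver with red handle, 199 mm long, lying at the far right. Origin: centre of its underside.

How it is judged:
By the outcome, as a careful person would: the job done as asked, in the order asked, and still so for the second after the job is handed in, with the robot touching nothing.
It also fails if it takes over 42 s, if anything falls off the work surface, if the arm or the gripper's body presses on something with over 40 N, if the wrist force passes 120 N, or if a joint passes its speed limit or range.

## Working session

There is one attempt and no reset: what is moved stays moved. The work goes in short steps, Python scripts to look and compute and a tool call to move; the robot and the scene stay as the last step left them, time stands still between calls to the robot, and variables do not carry over. Pictures are saved under pics/ and viewed, at most 10 in all, crops included, and the job is handed in when it is done.

Besides the shell and the picture viewer there is one more tool, called after ">>>" as a command line: name --argument value ..., lists and objects as JSON in quotes. carry_out: Moves the arm, as the interface text tells. Its arguments: {"type":"object","properties":{"deltas":{"type":"string"}},"required":["deltas"]}

```bash
mkdir -p pics
python3 - <<'E'
from bench import sensors, vision
import cv2,numpy as np
for n in("top","side"):
    cv2.imwrite(f"pics/{n}0.png",vision.camera(n)); m=vision.camera_model(n); print(n,np.round(m["K"],1).tolist(),np.round(m["extrinsics"],4).tolist())
o=sensors.get_obs(); print(o["time_s"],o["eef_pos"],o["eef_rot"],o["wrist_force"])
E
```

```text
top [[574.2, 0.0, 316.0], [0.0, 574.2, 246.2], [0.0, 0.0, 1.0]] [[-0.0046, -0.9996, -0.0262, 0.0944], [-0.9887, 0.0085, -0.1497, 0.5666], [0.1499, 0.0253, -0.9884, 0.9639], [0.0, 0.0, 0.0, 1.0]]
side [[550.9, 0.0, 314.8], [0.0, 550.9, 231.1], [0.0, 0.0, 1.0]] [[0.9187, -0.3948, 0.0084, -0.4696], [-0.1475, -0.3627, -0.9201, 0.1932], [0.3663, 0.8441, -0.3915, 0.62], [0.0, 0.0, 0.0, 1.0]]
0.1 [ 0.13155499 -0.55921742  0.23042663] [-8.30409818e-04  9.93348338e-01  1.15145051e-01  8.30586876e-05] [-0.41853882  1.1765304  -0.7838944 ]
```

View pics/top0.png

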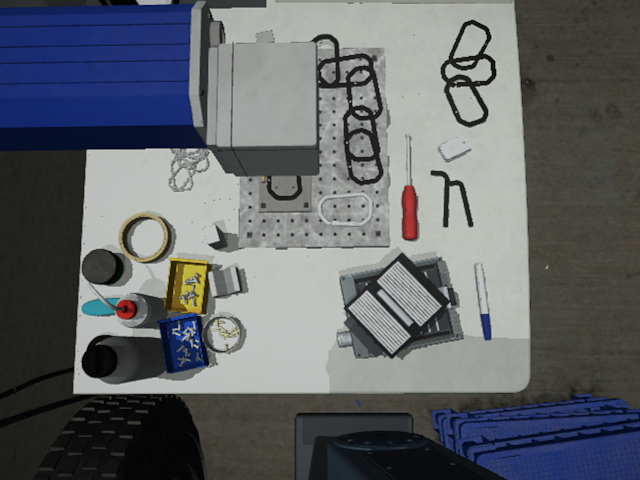

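View pics/side0.png

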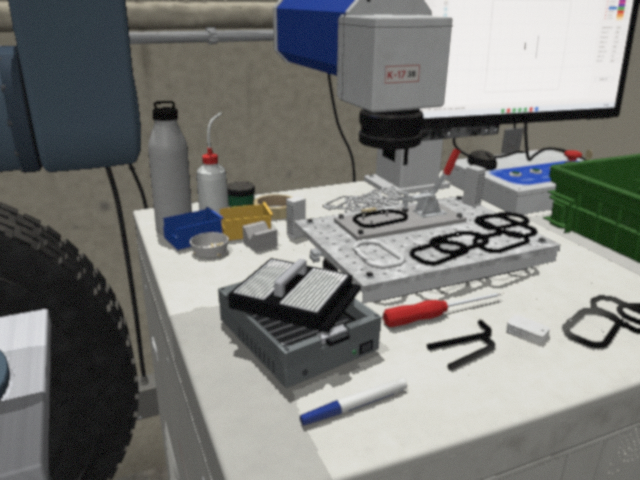

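The top view shows the housing (spigot near pixel (345,338), catch near (452,297)) with the black cassette askew on top, centred near (397,305) and its handle running from (378,290) to (412,325). I'll zoom in for the corners.

Run:
```python
import cv2
a=cv2.imread("pics/top0.png")[240:370,325:475]
cv2.imwrite("pics/c1.png",cv2.resize(a,None,fx=4.6,fy=4.6,interpolation=cv2.INTER_CUBIC))
```

```text
(no output)
```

View pics/c1.png

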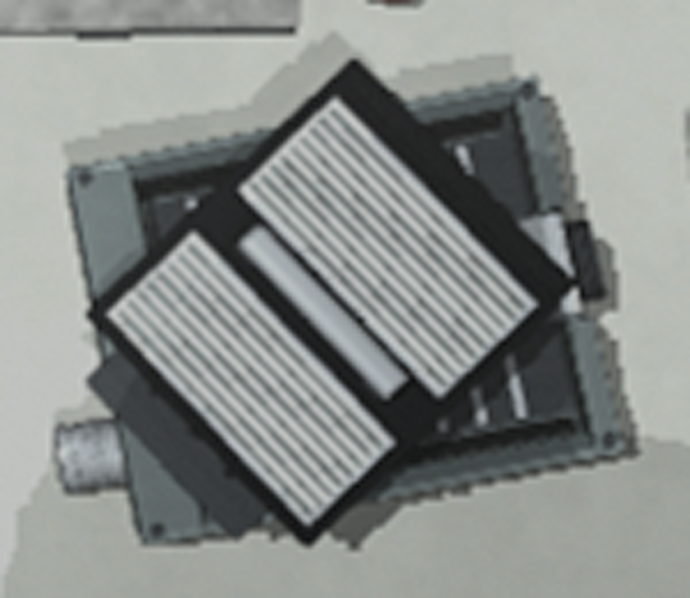

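The crop shows housing rim corners near (68,172), (535,80), (635,450), (143,545), cassette corners near (352,60), (575,283), (308,543), (90,313), and the handle from about (250,235) to (398,390). The lip end is lower left.

```bash
cat > h.py <<'E'
import numpy as np,cv2
from bench import sensors,vision
from scipy.spatial.transform import Rotation as R
M={n:vision.camera_model(n) for n in("top","side")}
def ray(n,px,z):
    K,E=np.array(M[n]["K"]),np.array(M[n]["extrinsics"]); Rm,t=E[:3,:3],E[:3,3]
    c=-Rm.T@t; px=np.atleast_2d(px).astype(float)
    d=(Rm.T@np.linalg.inv(K)@np.c_[px,np.ones(len(px))].T).T
    return c+d*((z-c[2])/d[:,2:])
def proj(n,P):
    K,E=np.array(M[n]["K"]),np.array(M[n]["extrinsics"]); p=(K@(E[:3,:3]@np.atleast_2d(P).T+E[:3,3:])).T
    return p[:,:2]/p[:,2:]
def crop(p): return np.array(p)/4.6+[325,240]-0.4
E
python3 - <<'E'
from h import *
def rep(nm,P):
    print(nm,np.round(P[:,:2],4).tolist(),"mean",np.round(P.mean(0)[:2],4),"sides",np.round(np.linalg.norm(np.roll(P,-1,0)-P,axis=1),4))
H=ray("top",crop([(68,172),(535,80),(635,450),(143,545)]),.055); rep("H",H)
u=(H[0]+H[3]-H[1]-H[2]); u2=H[0]+H[1]-H[2]-H[3]; print("yaw",np.arctan2(u[1],u[0]),np.arctan2(-u2[0],u2[1])-0, np.arctan2(u2[1],u2[0]))
C=ray("top",crop([(352,60),(575,283),(308,543),(90,313)]),.077); rep("C",C)
u=C[2]+C[3]-C[0]-C[1]; print("yawC",np.arctan2(u[1],u[0]))
B=ray("top",crop([(250,235),(398,390)]),.097); rep("bar",B)
d=B[1]-B[0]; print("bar dir",np.arctan2(d[1],d[0]))
# subpixel minAreaRect of light bar
a=cv2.imread("pics/top0.png"); 
o=sensors.get_obs(); print(o["eef_pos"],R.from_quat(np.roll(o["eef_rot"],-1)).as_matrix().round(3).tolist())
E
```

```text
H [[0.5116, 0.0505], [0.5449, -0.1245], [0.408, -0.1558], [0.3745, 0.0245]] mean [ 0.4598 -0.0513] sides [0.1781 0.1404 0.1834 0.1395]
yaw 1.7567035514345133 -1.364544604073264 0.20625172272163247
C [[0.5499, -0.0537], [0.4679, -0.1319], [0.3759, -0.0334], [0.4581, 0.0434]] mean [ 0.463  -0.0439] sides [0.1133 0.1347 0.1125 0.1336]
yawC 2.3252018517904403
bar [[0.4846, -0.0134], [0.4296, -0.0643]] mean [ 0.4571 -0.0388] sides [0.0749 0.0749]
bar dir -2.3945067812608762
[ 0.13155499 -0.55921742  0.23042663] [[0.973, 0.229, -0.0], [0.229, -0.973, 0.002], [0.0, -0.002, -1.0]]
```

```bash
cat >> h.py <<'E'
HY=1.767; HC=np.array([.4598,-.0513,0])
HR=R.from_euler('z',HY)
def tool(yaw,tilt=0):
    # tool pointing down, tool y along -(cassette x) when cassette yaw=yaw; tilt>0 lowers the lip
    c=(R.from_euler('z',yaw)*R.from_euler('y',tilt)).as_matrix()
    return R.from_matrix(np.c_[np.cross(-c[:,0],-c[:,2]),-c[:,0],-c[:,2]])
def to(p,Rt):
    o=sensors.get_obs(); Rc=R.from_quat(np.roll(o["eef_rot"],-1))
    print(np.round(Rc.inv().apply(np.array(p)-o["eef_pos"])*1000,1),np.round((Rc.inv()*Rt).as_rotvec(),3))
E
python3 - <<'E'
from h import *
to([.457,-.039,.14],tool(2.32))
E
```

```text
[ 435.8 -431.8   91.3] [-0.002 -0.001 -0.518]
```

>>> carry_out --deltas "436 -432 0 0 0 -0.518 0;436 -432 0 0 0 -0.518 0;436 -432 0 0 0 -0.518 0;436 -432 0 0 0 -0.518 0;436 -432 0 0 0 -0.518 0;436 -432 0 0 0 -0.518 0;436 -432 0 0 0 -0.518 0;436 -432 0 0 0 -0.518 0;436 -432 0 0 0 -0.518 0;436 -432 0 0 0 -0.518 0;436 -432 91 0 0 -0.518 0;436 -432 91 0 0 -0.518 0"

```text
time_s: 1.6
eef_pos: [0.4554, -0.0377, 0.1372]
eef_rot: [-0.001, 0.93, 0.367, -0.002]
wrist_force: [-0.0, -1.0, -0.2]
opening: 1.001
grasp_force: 0.0
```

Run:
```python
from h import *
to([.457,-.039,.083],tool(2.32))
cv2.imwrite("pics/s1.png",cv2.resize(vision.camera("side")[120:420,150:550],None,fx=2,fy=2))
```

```text
[ 0.4  2.2 54.2] [-0.004  0.002  0.002]
```

View pics/s1.png

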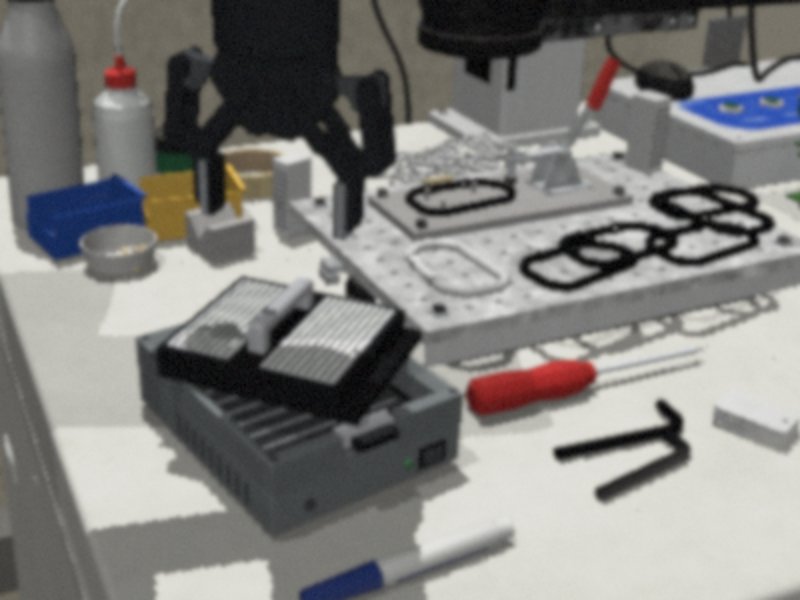

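The fingers, at (210,190) and (345,215), straddle the handle at (280,315), so the gripper is aligned. I'll lower it and grip.

>>> carry_out --deltas "0 2 30 0 0 0 0;0 2 54 0 0 0 0;0 2 54 0 0 0 0;0 2 54 0 0 0 0.5;0 2 54 0 0 0 1;0 2 54 0 0 0 1;0 2 54 0 0 0 1;0 2 54 0 0 0 1"

```text
time_s: 2.65
eef_pos: [0.4586, -0.0408, 0.0869]
eef_rot: [-0.0, 0.931, 0.366, 0.0]
wrist_force: [-1.9, 1.4, 5.5]
opening: 0.119
grasp_force: 58.9
```

Run:
```python
from h import *
o=sensors.get_obs(); print(o["time_s"],o["wrist_force"])
# cassette origin 14 mm back, raised: TCP is ~40 mm above floor side
to([*(HC+HR.apply([-.018,0,0]))[:2],.113],tool(HY))
```

```text
2.65 [-1.9134721   1.44797061  5.45752272]
[-15.7  23.8 -26.1] [-0.    -0.     0.553]
```

>>> carry_out --deltas "0 0 -15 0 0 0 1;0 0 -26 0 0 0 1;0 0 -26 0 0 0.15 1;-6 8 -26 0 0 0.3 1;-11 16 -26 0 0 0.45 1;-16 24 -26 0 0 0.553 1;-16 24 -26 0 0 0.553 1;-16 24 -26 0 0 0.553 1"

```text
time_s: 3.65
eef_pos: [0.4631, -0.0692, 0.1125]
eef_rot: [-0.0, 0.995, 0.099, 0.0]
wrist_force: [-0.5, -0.2, -3.7]
opening: 0.117
grasp_force: 59.3
```

Run:
```python
from h import *
o=sensors.get_obs(); print(o["time_s"],o["wrist_force"])
a=vision.camera("top")[240:370,325:475]
b=vision.camera("side")[200:400,200:400]
cv2.imwrite("pics/c2.png",np.hstack([cv2.resize(a,(461,400),interpolation=cv2.INTER_CUBIC),cv2.resize(b,(339,400)[:1]+(400,),interpolation=cv2.INTER_CUBIC)]))
```

```text
3.65 [-0.52276792 -0.22419596 -3.69671906]
```

View pics/c2.png

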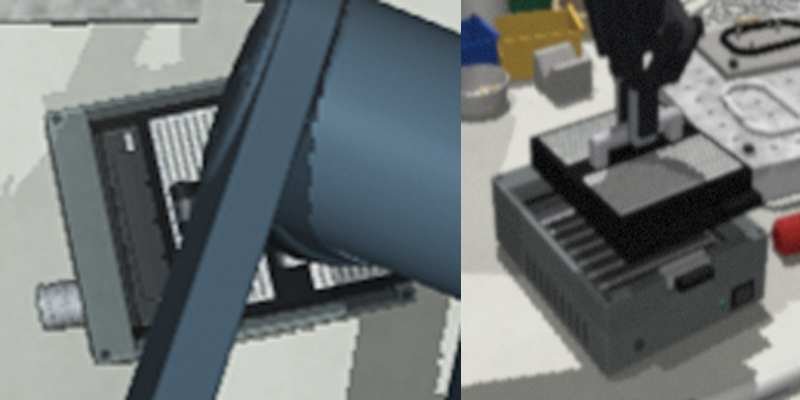

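The cassette is held level and straight above the well, with the lip clear of the ledge (lip edge at about (150,120) in the left crop). Next I tilt it lip-down.

```bash
cat >> h.py <<'E'
def cas(xo,zo,t,y=0,h=.032):
    o=HC+HR.apply([xo,y,zo]); to(o+(HR*R.from_euler('y',t)).apply([0,0,h]),tool(HY,t))
E
python3 - <<'E'
from h import *
cas(-.014,.070,.15)
cas(-.014,.047,.15)
cas(-.014,.0435,.14)
E
```

```text
[ 0.3 -8.8 10.7] [-0.15  -0.     0.001]
[ 0.3 -8.8 33.7] [-0.15  -0.     0.001]
[ 0.3 -8.5 37.2] [-0.14  -0.     0.001]
```

>>> carry_out --deltas "0 -9 0 -0.08 0 0 1;0 -9 10 -0.15 0 0 1;0 -9 22 -0.15 0 0 1;0 -9 28 -0.15 0 0 1;0 -9 33 -0.15 0 0 1;0 -9 33 -0.15 0 0 1"

```text
time_s: 4.5
eef_pos: [0.4612, -0.061, 0.0789]
eef_rot: [0.074, 0.992, 0.097, 0.007]
wrist_force: [0.5, -0.7, -3.9]
opening: 0.118
grasp_force: 59.3
```

Run:
```python
from h import *
o=sensors.get_obs(); print(o["time_s"],o["wrist_force"],o["torque"])
cas(-.014,.0435,.14)
cas(.001,.0435,.14)
a=vision.camera("top")[240:370,325:475]
b=vision.camera("side")[200:400,200:400]
cv2.imwrite("pics/c3.png",np.hstack([cv2.resize(a,(400,400),interpolation=cv2.INTER_CUBIC),cv2.resize(b,(400,400),interpolation=cv2.INTER_CUBIC)]))
```

```text
4.5 [ 0.54744438 -0.67992305 -3.90931313] [0.19283459 0.06254342 0.00368897]
[ 0.5 -0.8  3.7] [ 0.009  0.001 -0.001]
[  0.5 -15.6   1.4] [ 0.009  0.001 -0.001]
```

View pics/c3.png

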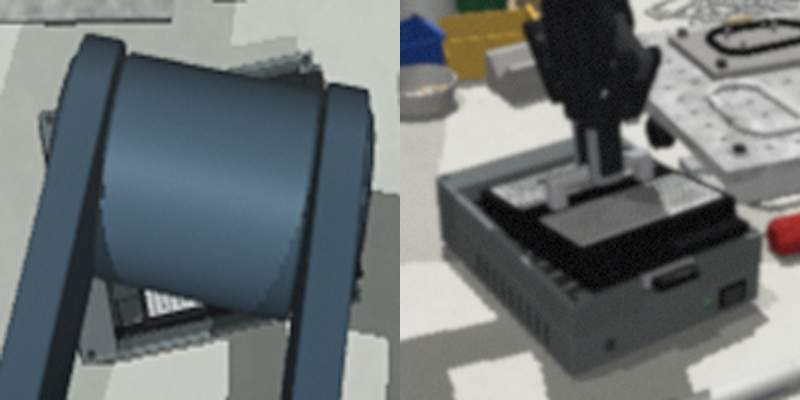

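The lip end is down in the well and the front is still above the front wall. Nothing is touching yet. Now lower onto the floor and push the lip under the ledge.

>>> carry_out --deltas "0.5 -1 2 0.01 0 0 1;0.5 -1 4 0.01 0 0 1;0.5 -1 4 0.01 0 0 1;0.5 -4 3 0.01 0 0 1;0.5 -8 3 0.01 0 0 1;0.5 -12 2 0.01 0 0 1;0.5 -16 2 0.01 0 0 1;0.5 -16 2 0.01 0 0 1"

```text
time_s: 5.6
eef_pos: [0.4586, -0.0448, 0.0746]
eef_rot: [0.069, 0.993, 0.098, 0.007]
wrist_force: [1.7, -0.7, -2.0]
opening: 0.116
grasp_force: 59.6
```

Run:
```python
from h import *
o=sensors.get_obs(); print(o["time_s"],o["wrist_force"],o["torque"])
print(HR.inv().apply(o["eef_pos"]-HC))
cas(.001,.0435,.14)
```

```text
5.6 [ 1.72123205 -0.65446326 -1.99139501] [ 0.12703432 -0.06019449 -0.04434582]
[ 0.00662885 -0.0001214   0.07464839]
[-0.1  1.2 -0.4] [-0.001  0.    -0.   ]
```

>>> carry_out --deltas "0 1 0 0 0 0 0.5;0 1 0 0 0 0 0.5;0 1 0 0 0 0 0.5;0 1 -20 0 0 0 0.5;0 1 -50 0 0 0 0.5;0 1 -90 0 0 0 0.7;0 61 -110 0.14 0 0 1;0 61 -110 0.14 0 0 1;0 61 -110 0.14 0 0 1;0 61 -110 0.14 0 0 1"

```text
time_s: 6.85
eef_pos: [0.4668, -0.0883, 0.1914]
eef_rot: [-0.0, 0.995, 0.098, -0.001]
wrist_force: [0.1, 0.0, 0.3]
opening: 0.001
grasp_force: 0.0
```

Run:
```python
from h import *
o=sensors.get_obs(); print(o["time_s"],o["wrist_force"],o["opening"])
print(HR.inv().apply(o["eef_pos"]-HC))
a=vision.camera("top")[240:370,325:475]
b=vision.camera("side")[240:400,200:400]
cv2.imwrite("pics/c4.png",np.hstack([cv2.resize(a,(300,260),interpolation=cv2.INTER_CUBIC),cv2.resize(b,(500,400),interpolation=cv2.INTER_CUBIC)[:260]]) if 0 else cv2.resize(b,(800,600),interpolation=cv2.INTER_CUBIC))
to(HC+HR.apply([-.054,0,.085]),tool(HY,0))
```

```text
6.85 [0.09218937 0.00076051 0.33020103] 0.0008899795054509916
[-0.03762649  0.00030931  0.19137021]
[1.000e-01 1.680e+01 1.065e+02] [-0.001  0.001  0.002]
```

View pics/c4.png

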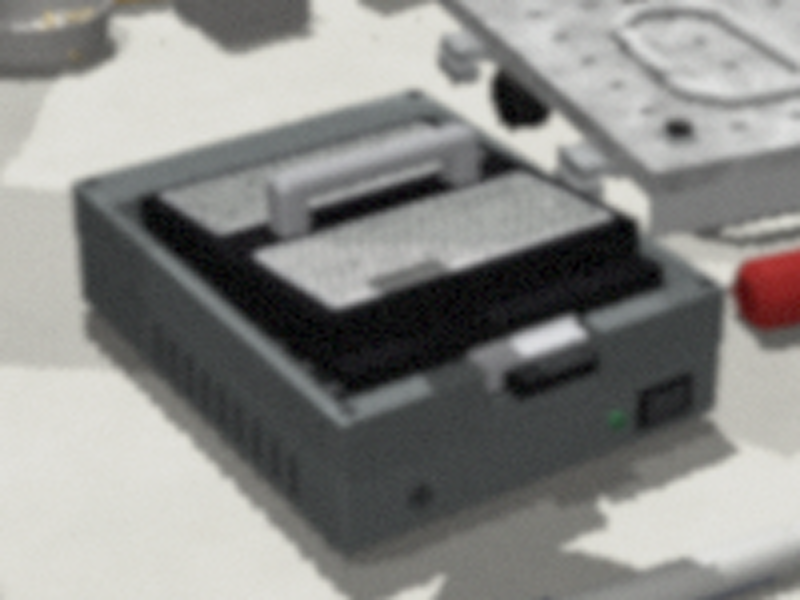

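The cassette front, from (345,390) to (660,270), has slipped inside the front wall and rests on the catch nose near (545,335), with the lip end under the ledge. Now I press the front down with shut fingers.

>>> carry_out --deltas "0 20 50 0 0 0 1;0 20 95 0 0 0 1;0 20 112 0 0 0 1;0 20 118 0 0 0 1;0 20 122 0 0 0 1;0 20 126 0 0 0 1;0 20 130 0 0 0 1;0 20 134 0 0 0 1;0 20 137 0 0 0 1;0 20 140 0 0 0 1;0 20 142 0 0 0 1;0 20 142 0 0 0 1"

```text
time_s: 8.45
eef_pos: [0.4719, -0.1092, 0.0548]
eef_rot: [0.0, 0.995, 0.098, -0.001]
wrist_force: [-19.0, 7.0, 51.4]
opening: 0.003
grasp_force: 25.7
```

>>> carry_out --deltas "0 0 -8 0 0 0 1;0 0 -30 0 0 0 1;0 0 -80 0 0 0 1;0 60 -130 0 0 0 1;0 160 -140 0 0 0 1;0 240 -140 0 0 0 1;0 240 -140 0 0 0 1;0 240 -140 0 0 0 1;0 240 -140 0 0 0 1"

```text
time_s: 9.57
eef_pos: [0.5177, -0.3441, 0.1893]
eef_rot: [-0.001, 0.995, 0.097, -0.001]
wrist_force: [0.0, -0.0, -0.8]
opening: -0.001
grasp_force: 0.0
```

Run:
```python
from h import *
o=sensors.get_obs(); print(o["time_s"],o["wrist_force"],o["eef_pos"])
a=vision.camera("top")[240:370,325:475]
b=vision.camera("side")[240:400,200:400]
cv2.imwrite("pics/c5.png",np.hstack([cv2.resize(a,(350,303),interpolation=cv2.INTER_CUBIC),cv2.resize(b,(450,360),interpolation=cv2.INTER_CUBIC)[:303]]))
```

```text
9.575 [ 0.03188572 -0.04102523 -0.7854344 ] [ 0.51767802 -0.34409632  0.18926318]
```

View pics/c5.png

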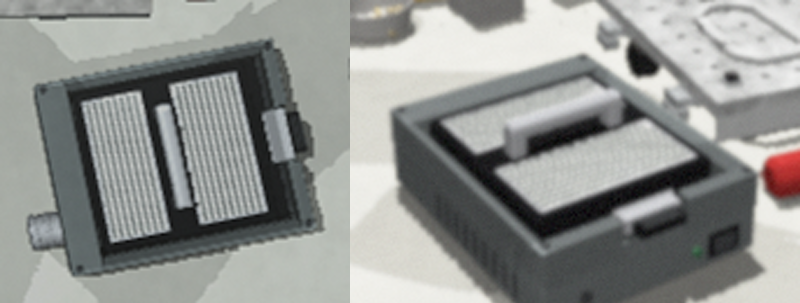

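The cassette lies flush with the rim, and the catch nose at (280,135) in the top crop sits out over the step. It's fully home.

```bash
python3 -c "
from bench import ctrl
print(ctrl.hand_in())"
```

```text
the job is handed in; nothing more can be done
None
```

The cassette is fitted: its lip is under the ledge, the catch has snapped over its front, it looks flush with the rim in the last pictures, and the job was handed in at about 9.6 s; the final press through the fingertips peaked near 51 N at the wrist, which is over the 40 N limit stated for the arm and gripper body.

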